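# Mount a brittle bare lamp tube on the leaning painting spigot

### The arm

A 6-joint arm with a two-finger parallel gripper is mounted at the origin on the work surface. World frame = base frame: x ahead of the robot, y to its left, z up, the work surface at z = 0. Lengths are in m, angles in rad, forces in N, time in s.
With the tool pointing down it reaches from about 0.3 to 0.775 m from the base axis. Payload 14.6 kg.
Tool frame: the origin (TCP) lies midway between the tips of the shut fingers; the grasp point (between the pads) lies 19 mm behind it; z points along the fingers, y is the line along which they close (so a half turn about z gives the same grasp; the last joint's range is limited). The gripper opens to 94 mm and grips with 3 to 60 N. Pads are 16 mm wide; open, the fingers measure 119 mm over their backs; the gripper's body (75 mm by 177 mm) begins 78 mm behind the grasp point.
Start: joints at [-1.282, 0.3, 1.521, -0, 1.321, -0.067], TCP at [0.192, -0.516, 0.205] pointing down, gripper open.
Joint ranges: [-3.03, 3.03], [-0.79, 2.21], [0.23, 2.52], [-1.04, 4.18], [0, 3.07], [-2.55, 2.55]. Speed limits (rad/s): [2.22, 2.22, 2.57, 3.14, 3.14, 3.14].

### API

Orientations are given as a rotation vector (axis times angle).
In Python, from rig import readout, imaging, arm, nets gives the robot as it stands.
- The arm moves only by the tool arm_command, never from a script. Its argument "increments" is text: rows parted by semicolons, each of 7 numbers parted by spaces: the turn, a rotation vector about the world's x, y, z in units of 0.5 rad (1.0 is 0.5 rad), then the shift along the world's x, y, z in units of 80 mm (1.0 is 80 mm), then the opening, from -1 (shut) to 1 (fully open). In form: wx wy wz tx ty tz fingers; .... A call has 1 to 5 rows; each row is the pose to reach, as a shift and turn from the pose commanded when the call began; what a row does not reach only later rows make up. A row lasts 1/8 s, in which the tool goes at most 62.5 mm and 10.7 degrees, less where a joint would pass 70% of its speed; a pose out of reach is approached as far as the arm can. A call with a number of a shift or a turn outside -1 to 1 is refused whole. A call with a gripper value outside its range is refused whole. The fingers move at their own pace and stop on an object; "force" is the grip in N (left out, the last holds). Time passes only in rows, so rows that repeat a pose let the fingers close. It gives the time, the measured TCP pose, the force, the opening and the grip force at its end, in the units of the state.
- readout.sense(): the state, without advancing time (a new reading comes with each control period).
- imaging.get_image(name): name is "scene" or "top"; returns (picture, depth): 480x640x3 uint8, red, green, blue; 480x640 float32, m along the optical axis (not along the pixel's ray), 0 where there is no reading.
- imaging.calibration(name): a dict with "K" (3x3 intrinsics, pixels), "world_to_cam" (4x4, takes a point from world to camera coordinates). Camera axes: x right, y up, looking along -z (the intrinsics and any distortion apply to the point x, -y, -z); pixel columns grow to the right and rows downward; lengths in m; the calibration is good to about 2 mm. A picture is of the moment at which its call begins. calibration takes no time and is no camera call.
- arm.close_job(): hands the job in; it is judged then, once.
Trained networks look in the newest picture that a camera, given by its name, has taken for a name from the list of things; names that differ only in an ending like _2 or _b are one class to them, and where a whole thing is asked for, a point or a joint stands for the part that bears it (a point fixed in the world has none). Each returns a list of dicts, best first, with "confidence" (0 to 1); they miss things now and then, are a little off and sometimes report something else, mostly with a low value. They report only what shows in the picture. A call takes as long as a camera call. They do not tell look-alikes from the thing itself.
- nets.look_for(target, camera): "centre" ([x, y, z] in m, in world coordinates, good to about 4 mm: the middle of the surface that is visible of it).
The state is a dict: "clock": time; "joints": joint angles; "joint_velocities": joint speeds; "tau": joint torques, N m; "position": TCP position; "orientation": TCP orientation; "ft_force": force on the tool from outside, world axes, zero at the start; "wrist_torque": the same for the moment, N m; "opening": finger opening in m; "grip_force": force on a finger pad.
Only numpy, scipy, OpenCV 4.12 (cv2) and the standard library are available. Lean on these libraries where they do the work, as an engineer would, in place of code of your own. Each camera call takes 0.05 s, during which the arm holds its last target. There are 200 camera calls.

### The job

Slide the bare clay-coloured lamp tube from the ware board over the leaning yellow spigot of the painting stand, push it gently down until it has pressed the stiff black stop ring fully home on the flange, and let go so that it stays there. The bare tube is brittle and cracks if it is gripped with more than 20 N on a side, or knocked or pressed against the board or the stand with more than 25 N. Leave the finished ware and the glaze jar standing where they are.

Things in the scene. Friction and masses are not known exactly. Their poses are not given: they have to be found in the camera images.
- bare_tube: The bare lamp tube: unpainted matt terracotta clay-coloured tube, open at both ends, same at either end, 85 mm long, 54 mm outer and 44 mm inner diameter, wall 5 mm, about 0.13 kg, brittle. Stands upright on the ware board. Origin: centre of its lower end, z along its axis.
- bare_tube_center (a point): Centre of the bare tube, on its axis, half way along (42.5 mm from either end); same axes as the tube.
- stand: Painting stand, fixed to the table: dark steel foot plate (170 x 130 x 14 mm) with a steel post that carries the spigot's flange. Origin: underside of the foot, below the spigot's root, which is 75 mm up. Carries the spigot and the stop ring. The spigot leans to the stand's own -x.
- spigot: Round yellow spigot, 70 mm long and 38 mm in diameter, its last 14 mm tapering to 24 mm at the free end, leaning 25 degrees from vertical. Origin: its root, at the centre of the top face of its aluminium flange (66 mm diameter, 8 mm thick, below the root); z along the spigot, towards its free end. The tube goes over it with 3 mm of clearance all round.
- stop_ring (a joint): Stop ring: black rubber disc round the spigot, 54 mm outer diameter, 8 mm thick, sliding stiffly (about 4 N) along it and staying where it is left. Value in m: 0 raised, with its top face 30 mm from the spigot's root; 0.022 fully home on the flange, with its top face 8 mm from the root. The tube's lower end rests on its top face.
- ring_top (a point): Centre of the stop ring's top face, on the spigot's axis.
- ware_board: Light wooden board lying on the table, fixed, 150 x 370 mm (x, y), 18 mm thick; the tubes and the bowl stand on it in a row along its y, in any order, about 120 mm apart. Origin: centre of its underside.
- painted_tube: Finished tube, glazed white with a broad blue band, same size as the bare one, upright on the ware board. Origin: centre of its lower end. Leave alone.
- bowl: Finished white bowl, 84 mm across the rim, 50 mm high, on the ware board. Origin: centre of its underside. Leave alone.
- glaze_jar: Orange glaze jar with a white cap, 64 mm in diameter, 75 mm high, standing on the table. Origin: centre of its underside. Leave alone.
There are look-alikes about, which are no part of the job. What is meant by the bare_tube is not green, and is the larger of those in its own colour.

How it is judged:
By the outcome, as a careful person would: the job done as asked, in the order asked, and still so for the second after the job is handed in, with the robot touching nothing.
It also fails if it takes over 45 s, if anything falls off the work surface, if the arm or the gripper's body presses on something with over 40 N, if the wrist force passes 120 N, or if a joint passes its speed limit or range.

## Working session

There is one attempt and no reset: what is moved stays moved. The work goes in short steps, Python scripts to look and compute and a tool call to move; the robot and the scene stay as the last step left them, time stands still between calls to the robot, and variables do not carry over. Pictures are saved under pics/ and viewed, at most 10 in all, crops included, and the job is handed in when it is done.

Besides the shell and the picture viewer there is one more tool, called after "Emit:" by a JSON object that holds its "fn" and its "kwargs". arm_command: Moves the arm, as the interface text tells. Shifts and turns lie within -1 to 1; 1 stands for 80 mm of shift or 0.5 rad of turn. Its arguments: {"type":"object","properties":{"increments":{"type":"string"},"force":{"type":"number"}},"required":["increments"]}

```bash
mkdir -p pics; cat > h.py <<'E'
import numpy as np, cv2
from rig import readout, imaging, arm, nets
def cloud(name):
    im,d=imaging.get_image(name); c=imaging.calibration(name); K=c["K"]; T=np.linalg.inv(c["world_to_cam"])
    v,u=np.mgrid[0:480,0:640]
    p=np.stack([(u-K[0,2])/K[0,0]*d,-(v-K[1,2])/K[1,1]*d,-d],-1)
    P=p@T[:3,:3].T+T[:3,3]; P[d<=0]=np.nan
    return im,P
E
python3 - <<'E'
from h import *
for n in ["scene","top"]:
    im,P=cloud(n); cv2.imwrite(f"pics/{n}0.png",im[...,::-1]); np.savez(f"{n}0.npz",im=im,P=P)
    for t in ["bare_tube","spigot","stop_ring","stand","painted_tube","bowl","glaze_jar","ware_board"]:
        print(n,t,[(np.round(r["centre"],3).tolist(),round(r["confidence"],2)) for r in nets.look_for(t,n)])
print(readout.sense())
print(imaging.calibration("top"))
E
```

```text
scene bare_tube [([0.512, -0.324, 0.083], 0.8), ([0.492, -0.451, 0.043], 0.71), ([0.366, -0.311, 0.06], 0.58)]
scene spigot []
scene stop_ring [([0.64, 0.229, 0.102], 0.73), ([0.51, -0.323, 0.078], 0.2), ([0.52, -0.2, 0.075], 0.17)]
scene stand [([0.665, 0.237, 0.014], 0.9)]
scene painted_tube [([0.522, -0.202, 0.073], 0.97)]
scene bowl [([0.522, -0.1, 0.052], 0.56)]
scene glaze_jar [([0.519, 0.404, 0.063], 0.71)]
scene ware_board [([0.54, -0.179, 0.019], 0.7)]
top bare_tube [([0.353, -0.323, 0.066], 0.87), ([0.49, -0.465, 0.044], 0.76)]
top spigot []
top stop_ring [([0.62, 0.223, 0.096], 0.63)]
top stand [([0.643, 0.221, 0.018], 0.8)]
top painted_tube [([0.507, -0.21, 0.086], 0.71)]
top bowl [([0.531, -0.093, 0.044], 0.82)]
top glaze_jar [([0.503, 0.389, 0.076], 0.59)]
top ware_board [([0.494, -0.222, 0.022], 0.67)]
{'clock': 0.9, 'joints': array([-1.28163192e+00,  2.99880734e-01,  1.52100345e+00, -6.89459081e-06,
        1.32070102e+00, -6.66106646e-02]), 'joint_velocities': array([ 0.00025341, -0.00087717, -0.00065665, -0.00099394, -0.00079299,
        0.00025237]), 'tau': array([-1.31599340e-03, -5.31651485e+01, -3.52910507e+01,  7.07966066e-02,
        2.12377816e-02, -6.01728971e-06]), 'position': array([ 0.19156117, -0.51555005,  0.20545469]), 'orientation': array([ 3.09200886e+00,  5.55908659e-01, -9.12837197e-06]), 'ft_force': array([ 0.58801247,  0.16744743, -0.31565272]), 'wrist_torque': array([ 0.072631  , -0.01993168, -0.00990291]), 'grip_force': 0.0, 'opening': 0.09400212439151215}
{'K': array([[566.78653649,   0.        , 312.07312988],
       [  0.        , 566.78653649, 236.84833033],
       [  0.        ,   0.        ,   1.        ]]), 'world_to_cam': array([[ 0.02501391, -0.99968395, -0.00251022, -0.03005753],
       [ 0.99320053,  0.02456594,  0.11379462, -0.53409805],
       [-0.11369699, -0.0053396 ,  0.99350112, -1.27661993],
       [ 0.        ,  0.        ,  0.        ,  1.        ]])}
```

View pics/scene0.png

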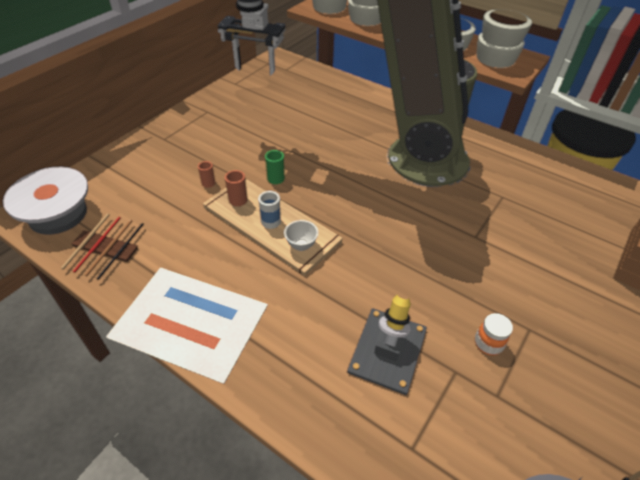

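View pics/top0.png

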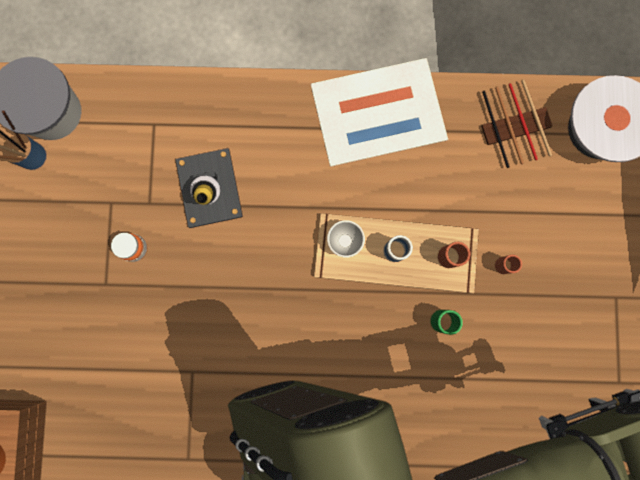

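The scene picture shows the bare tube at (236,188), the small decoy at (206,174), the green tube at (275,166) and the spigot at (399,310). In the top view the tube is at (455,254) and the spigot at (204,192).

```bash
cat > m.py <<'E'
from h import *
from scipy.optimize import least_squares
def circ(p,r=None):
    f=lambda q: np.hypot(p[:,0]-q[0],p[:,1]-q[1])-(q[2] if r is None else r)
    x0=[*np.median(p[:,:2],0),.025]
    s=least_squares(f,x0 if r is None else x0[:2],loss="soft_l1",f_scale=.002); return s.x, np.std(s.fun)
def hsv(im): return cv2.cvtColor(im,cv2.COLOR_RGB2HSV).astype(int)
E
python3 - <<'E'
from m import *
for n in ["scene","top"]:
    z=np.load(n+"0.npz"); im,P=z["im"],z["P"]; H=hsv(im)
    box=lambda u0,u1,v0,v1:(slice(v0,v1),slice(u0,u1))
    b=box(222,252,165,212) if n=="scene" else box(435,475,235,275)
    h=H[b]; q=P[b]; m=((h[...,0]<9)|(h[...,0]>172))&(h[...,1]>110)&(q[...,2]>.03)
    p=q[m]; print(n,"tube n",len(p),"z pct",np.percentile(p[:,2],[1,50,90,95,99]).round(4),"xy rng",p.min(0).round(3),p.max(0).round(3))
    t=p[p[:,2]>.095]; 
    if len(t)>10: print(" rim",len(t),circ(t), circ(t,.0245))
    # outer sides
    if n=="scene": print(" side",circ(p[p[:,2]<.09],.027))
    else:
        im2=cv2.resize(im[235:275,435:475],(400,400),interpolation=cv2.INTER_NEAREST)
    b=box(380,420,285,345) if n=="scene" else box(180,230,165,215)
    h=H[b]; q=P[b]; m=(h[...,0]>15)&(h[...,0]<35)&(h[...,1]>150)&(q[...,2]>.09)
    p=q[m]; print(n,"spigot",len(p),p.min(0).round(3),p.max(0).round(3))
    np.save(n+"_sp.npy",p)
    # foot
    b=box(330,440,300,400) if n=="scene" else box(165,250,140,235)
    q=P[b]; h=H[b]; m=(q[...,2]>.008)&(q[...,2]<.02)&(h[...,2]<110)&(h[...,1]<90)
    p=q[m]; r=cv2.minAreaRect((p[:,:2]*1000).astype(np.float32)); print(" foot",len(p),np.median(p[:,2]).round(4),r)
    # board
    b=box(195,350,170,280) if n=="scene" else box(300,490,205,300)
    q=P[b]; m=(q[...,2]>.012)&(q[...,2]<.024); p=q[m]; print(" board",np.median(p[:,2]).round(4),cv2.minAreaRect((p[:,:2]*1000).astype(np.float32)))
# spigot fit: axis with known lean 25deg, r=19 body
p=np.vstack([np.load(n+"_sp.npy") for n in ["scene","top"]])
for name,p in [("scene",np.load("scene_sp.npy")),("top",np.load("top_sp.npy")),("both",p)]:
    def f(x,full=False):
        root=np.array([x[0],x[1],.075]); a=np.array([np.sin(np.radians(25))*np.cos(x[2]),np.sin(np.radians(25))*np.sin(x[2]),np.cos(np.radians(25))])
        d=p-root; s=d@a; rr=np.linalg.norm(d-s[:,None]*a,axis=1)
        R=np.where(s<56,.019,0)
        # sdf of solid of revolution
        side=(rr-np.where(s<.056,.019,.019-(s-.056)*.5)); top=s-.070
        return np.where(np.abs(side)<np.abs(top),side,top)
    best=min((least_squares(f,[.64,.23,y0],loss="soft_l1",f_scale=.002) for y0 in np.linspace(-3,3,12)),key=lambda s:s.cost)
    print(name,best.x.round(4),np.degrees(best.x[2]),best.cost,np.std(best.fun))
E
```

```text
scene tube n 489 z pct [0.0316 0.0795 0.101  0.1032 0.1062] xy rng [ 0.476 -0.359  0.03 ] [ 0.529 -0.305  0.107]
 rim 108 (array([ 0.50222861, -0.33218627,  0.02402464]), np.float64(0.0018654997140641666)) (array([ 0.50216393, -0.33236408]), np.float64(0.001866364018506048))
 side (array([ 0.50124624, -0.33352957]), np.float64(0.0022282027592016532))
scene spigot 378 [0.606 0.206 0.09 ] [0.65  0.242 0.145]
 foot 3036 0.0156 ((653.6840209960938, 232.33743286132812), (169.31361389160156, 128.25193786621094), 13.506392478942871)
 board 0.0194 ((461.84185791015625, -247.6389923095703), (450.59075927734375, 240.6365966796875), 85.10407257080078)
top tube n 327 z pct [0.033  0.0874 0.1052 0.1071 0.1081] xy rng [ 0.472 -0.36   0.031] [ 0.523 -0.307  0.109]
 rim 133 (array([ 0.49777647, -0.33225181,  0.02412147]), np.float64(0.0012604428397388575)) (array([ 0.49782193, -0.33224706]), np.float64(0.0012604225989686026))
top spigot 219 [0.59  0.202 0.09 ] [0.637 0.246 0.146]
 foot 2772 0.0152 ((648.25439453125, 230.46083068847656), (169.59356689453125, 128.85202026367188), 13.218350410461426)
 board 0.0194 ((505.28533935546875, -214.08082580566406), (370.44598388671875, 150.68502807617188), 85.62994384765625)
scene [ 0.6332  0.2257 -2.9362] -168.23414296344725 0.00032224767456654624 0.001482571843092444
top [ 0.6299  0.2291 -2.775 ] -158.99407957646278 0.00045188156778334525 0.0035801126159800242
both [ 0.6325  0.2264 -2.9065] -166.52769527188457 0.0008602912912338658 0.002458418052988447
```

Emit:
{"fn": "arm_command", "kwargs": {"increments": "0 0 -0.12 0.5 0.3 0 1; 0 0 -0.24 0.96 0.57 0 1; 0 0 -0.24 0.96 0.57 0 1", "force": 12}}

```text
clock: 1.27
position: [0.2702, -0.4688, 0.2055]
orientation: [3.119, 0.373, 0.0]
ft_force: [-0.5, -0.0, -0.2]
opening: 0.0939
grip_force: 0.0
```

```bash
cat > sp.py <<'E'
from m import *
A=np.array([-np.sin(np.radians(25))*np.cos(np.radians(13.36)),-np.sin(np.radians(25))*np.sin(np.radians(13.36)),np.cos(np.radians(25))])
def fit(p,free_z=False):
    def f(x):
        d=p-np.array([x[0],x[1],.075+(x[2] if free_z else 0)]); s=d@A; rr=np.linalg.norm(d-s[:,None]*A,axis=1)
        side=rr-np.where(s<.056,.019,.019-(s-.056)*.5); top=s-.070
        return np.where(np.abs(side)<np.abs(top),side,top)
    s=least_squares(f,[.632,.227]+[0]*free_z,loss="soft_l1",f_scale=.002); return s.x.round(4),np.std(s.fun).round(4)
E
python3 - <<'E'
from sp import *
for n in ["scene","top"]:
    p=np.load(n+"_sp.npy"); print(n,fit(p),fit(p,True))
E
```

```text
scene (array([0.6331, 0.2262]), np.float64(0.0015)) (array([0.6324, 0.226 , 0.0012]), np.float64(0.0015))
top (array([0.6308, 0.2263]), np.float64(0.0035)) (array([0.6303, 0.2263, 0.0011]), np.float64(0.0035))
```

Emit:
{"fn": "arm_command", "kwargs": {"increments": "0 0 0 0.48 0.28 0 1; 0 0 0 0.96 0.57 0 1"}}

```text
clock: 1.52
position: [0.3454, -0.4243, 0.2055]
orientation: [3.12, 0.368, -0.0]
ft_force: [0.4, -0.1, 0.4]
opening: 0.0946
grip_force: 0.0
```

Emit:
{"fn": "arm_command", "kwargs": {"increments": "0 0 0 0.48 0.28 0 1; 0 0 0 0.96 0.57 0 1"}}

```text
clock: 1.78
position: [0.4226, -0.3786, 0.2055]
orientation: [3.12, 0.369, -0.0]
ft_force: [-0.3, -0.4, 0.1]
opening: 0.0943
grip_force: 0.0
```

Emit:
{"fn": "arm_command", "kwargs": {"increments": "0 0 0 0.48 0.28 0 1; 0 0 0 0.96 0.57 0 1; 0 0 0 0.96 0.57 0 1; 0 0 0 0.96 0.57 0 1"}}

```text
clock: 2.28
position: [0.4981, -0.3338, 0.2052]
orientation: [-3.12, -0.369, 0.001]
ft_force: [0.0, 0.3, -0.0]
opening: 0.0941
grip_force: 0.0
```

Emit:
{"fn": "arm_command", "kwargs": {"increments": "0 0 0 0.02 0.02 -0.4 1; 0 0 0 0.02 0.02 -0.8 1; 0 0 0 0.02 0.02 -1 1; 0 0 0 0.02 0.02 -1 1"}}

```text
clock: 2.78
position: [0.4997, -0.332, 0.1251]
orientation: [-3.119, -0.368, 0.001]
ft_force: [0.3, -0.0, 0.3]
opening: 0.0938
grip_force: 0.0
```

Emit:
{"fn": "arm_command", "kwargs": {"increments": "0 0 0 0 0 -0.4 1; 0 0 0 0 0 -0.8 1; 0 0 0 0 0 -1 1; 0 0 0 0 0 -1 1"}}

```text
clock: 3.28
position: [0.5004, -0.3317, 0.0457]
orientation: [-3.12, -0.369, 0.0]
ft_force: [0.3, -0.4, -0.6]
opening: 0.0939
grip_force: 0.0
```

Emit:
{"fn": "arm_command", "kwargs": {"increments": "0 0 0 0 0 0 0; 0 0 0 0 0 0 -0.2; 0 0 0 0 0 0 -0.5; 0 0 0 0 0 0 -0.5; 0 0 0 0 0 0 -0.5", "force": 12}}

```text
clock: 3.9
position: [0.5005, -0.3317, 0.0457]
orientation: [3.119, 0.369, 0.001]
ft_force: [0.6, 0.1, 2.5]
opening: 0.0542
grip_force: 12.0
```

Emit:
{"fn": "arm_command", "kwargs": {"increments": "0 0 0 0 0 0.15 -0.5; 0 0 0 0 0 0.5 -0.5; 0 0 0 0 0 1 -0.5; 0 0 0 0 0 1 -0.5"}}

```text
clock: 4.4
position: [0.5015, -0.3324, 0.1292]
orientation: [3.116, 0.369, 0.006]
ft_force: [-0.1, 0.1, -1.6]
opening: 0.0545
grip_force: 12.0
```

Emit:
{"fn": "arm_command", "kwargs": {"increments": "0 0 0 0 0 0.5 -0.5; 0 0 0 0 0 1 -0.5; 0 0 0 0 0 1 -0.5"}}

```text
clock: 4.78
position: [0.5011, -0.332, 0.208]
orientation: [3.117, 0.369, 0.005]
ft_force: [-0.2, 0.4, -1.3]
opening: 0.054
grip_force: 12.0
```

Emit:
{"fn": "arm_command", "kwargs": {"increments": "0 0 0 0.1 0.5 0.3 -0.5; 0 0 0 0.2 1 0.6 -0.5; 0 0 0 0.2 1 0.6 -0.5; 0 0 0 0.2 1 0.6 -0.5"}}

```text
clock: 5.28
position: [0.516, -0.2517, 0.2518]
orientation: [-3.119, -0.37, 0.003]
ft_force: [-0.2, -1.4, -1.7]
opening: 0.0541
grip_force: 12.0
```

Emit:
{"fn": "arm_command", "kwargs": {"increments": "0 0 0 0.05 0.5 0 -0.5; 0 0 0 0.1 1 0 -0.5"}}

```text
clock: 5.52
position: [0.5238, -0.1717, 0.2516]
orientation: [-3.119, -0.366, 0.004]
ft_force: [0.1, -0.5, -1.7]
opening: 0.0543
grip_force: 12.0
```

Emit:
{"fn": "arm_command", "kwargs": {"increments": "0 0 0 0.05 0.5 0 -0.5; 0 0 0 0.1 1 0 -0.5"}}

```text
clock: 5.78
position: [0.532, -0.0913, 0.2518]
orientation: [-3.119, -0.367, 0.004]
ft_force: [0.9, -0.3, -1.3]
opening: 0.0542
grip_force: 12.0
```

Emit:
{"fn": "arm_command", "kwargs": {"increments": "0 0 0 0.05 0.5 0 -0.5; 0 0 0 0.1 1 0 -0.5"}}

```text
clock: 6.02
position: [0.5401, -0.0113, 0.2519]
orientation: [-3.12, -0.367, 0.004]
ft_force: [0.5, -0.7, -1.5]
opening: 0.054
grip_force: 12.0
```

Emit:
{"fn": "arm_command", "kwargs": {"increments": "0 0 0 0.05 0.5 0 -0.5; 0 0 0 0.1 1 0 -0.5; 0 0 0 0.1 1 0 -0.5; 0 0 0 0.1 1 0 -0.5"}}

```text
clock: 6.52
position: [0.5483, 0.0674, 0.2523]
orientation: [3.12, 0.368, -0.003]
ft_force: [0.2, 0.5, -0.8]
opening: 0.0543
grip_force: 12.0
```

Emit:
{"fn": "arm_command", "kwargs": {"increments": "0.05 -0.21 0 0.05 0.5 0 -0.5; 0.1 -0.42 0 0.1 1 0 -0.5; 0.15 -0.64 0 0.1 1 0 -0.5; 0.2016 -0.849 0 0.1 1 0 -0.5; 0.2016 -0.849 0 0.1 1 0 -0.5"}}

```text
clock: 7.15
position: [0.5557, 0.147, 0.253]
orientation: [-3.0, -0.353, -0.663]
ft_force: [0.3, -1.3, -1.0]
opening: 0.054
grip_force: 12.0
```

Emit:
{"fn": "arm_command", "kwargs": {"increments": "0 0 0 0.05 0.4 -0.2 -0.5; 0 0 0 0.125 0.795 -0.41 -0.5; 0 0 0 0.125 0.795 -0.41 -0.5; 0 0 0 0.125 0.795 -0.41 -0.5"}}

```text
clock: 7.65
position: [0.5668, 0.2112, 0.2208]
orientation: [-3.0, -0.354, -0.663]
ft_force: [0.1, -0.4, -0.9]
opening: 0.0543
grip_force: 12.0
```

```bash
cat > look.py <<'E'
import sys
from sp import *
from scipy.spatial.transform import Rotation as Ro
tag=sys.argv[1]; st=readout.sense(); R=Ro.from_rotvec(st["orientation"]).as_matrix()
print("pos",st["position"].round(4),"toolz",R[:,2].round(4),"toolY",R[:,1].round(3),"want",(-A).round(4),"ft",st["ft_force"].round(1),st["clock"])
g=st["position"]; 
cr=[]
for n in ["scene","top"]:
    im,P=cloud(n); H=hsv(im); np.savez(f"{n}{tag}.npz",im=im,P=P)
    near=np.linalg.norm(P-g,axis=-1)<.12
    m=near&((H[...,0]<9)|(H[...,0]>172))&(H[...,1]>110)
    p=P[m]; C0=g+A*.0149  # tube centre guess, 42.5-27.6
    ax=-R[:,2]
    e1=np.cross([0,1,0],ax); e1/=np.linalg.norm(e1); e2=np.cross(ax,e1)
    def f(x):   # outer surface, inner surface
        a=ax+x[2]*e1+x[3]*e2; a/=np.linalg.norm(a)
        d=p-(g+x[0]*e1+x[1]*e2); s=d@a; rr=np.linalg.norm(d-s[:,None]*a,axis=1)
        return np.where(np.abs(rr-.027)<np.abs(rr-.022),rr-.027,rr-.022)
    s=least_squares(f,[0,0,0,0],loss="soft_l1",f_scale=.0015); x=s.x
    a=ax+x[2]*e1+x[3]*e2; a/=np.linalg.norm(a); sv=(p-g)@a
    print(n,"tube n",len(p),"offs e1,e2",x[:2].round(4),"tilt",x[2:].round(3),"off world",(x[0]*e1+x[1]*e2).round(4),"s range from TCP",np.percentile(sv,[1,99]).round(4),"std",np.std(s.fun).round(4))
    my=(np.linalg.norm(P-np.array([.615,.22,.11]),axis=-1)<.08)&(H[...,0]>15)&(H[...,0]<35)&(H[...,1]>150)&(P[...,2]>.09)
    print("  spigot n",my.sum(),fit(P[my]) if my.sum()>30 else "")
    v,u=np.argwhere(near).mean(0).astype(int); v=np.clip(v,100,380);u=np.clip(u,100,540)
    cr.append(cv2.resize(im[v-80:v+80,u-80:u+80],(400,400)))
cv2.imwrite(f"pics/{tag}.png",np.hstack(cr)[...,::-1])
E
python3 look.py a
```

```text
pos [0.5668 0.2112 0.2208] toolz [ 0.4102  0.0967 -0.9069] toolY [ 0.233 -0.973  0.002] want [ 0.4112  0.0977 -0.9063] ft [ 0.1 -0.4 -0.9] 7.65
scene tube n 1195 offs e1,e2 [ 0.0001 -0.0001] tilt [ 0.004 -0.005] off world [ 0.0001 -0.0001  0.    ] s range from TCP [-0.021  0.059] std 0.0012
  spigot n 376 (array([0.6331, 0.2262]), np.float64(0.0014))
top tube n 211 offs e1,e2 [-0.0019  0.0001] tilt [ 0.011 -0.027] off world [-0.0018  0.0001 -0.0008] s range from TCP [-0.0154  0.1023] std 0.0022
  spigot n 140 (array([0.631 , 0.2259]), np.float64(0.003))
```

Emit:
{"fn": "arm_command", "kwargs": {"increments": "0 0 0 0.09 0.012 -0.2 -0.5; 0 0 0 0.18 0.034 -0.4 -0.5; 0 0 0 0.283 0.056 -0.623 -0.5; 0 0 0 0.283 0.056 -0.623 -0.5"}}

```text
clock: 8.25
position: [0.5887, 0.2162, 0.1682]
orientation: [-3.001, -0.355, -0.659]
ft_force: [-0.1, -0.1, -0.4]
opening: 0.0543
grip_force: 12.0
```

```bash
python3 look.py b
```

```text
pos [0.5887 0.2162 0.1682] toolz [ 0.4079  0.0965 -0.9079] toolY [ 0.233 -0.972  0.001] want [ 0.4112  0.0977 -0.9063] ft [-0.1 -0.1 -0.4] 8.25
scene tube n 1128 offs e1,e2 [ 0.0001 -0.0003] tilt [0.007 0.001] off world [ 0.0001 -0.0003  0.    ] s range from TCP [-0.0209  0.0592] std 0.0012
  spigot n 369 (array([0.6331, 0.2262]), np.float64(0.0016))
top tube n 180 offs e1,e2 [-0.001  -0.0005] tilt [-0.004  0.004] off world [-0.0009 -0.0005 -0.0004] s range from TCP [-0.0767  0.1055] std 0.0028
  spigot n 45 (array([0.6299, 0.2258]), np.float64(0.0049))
```

View pics/b.png

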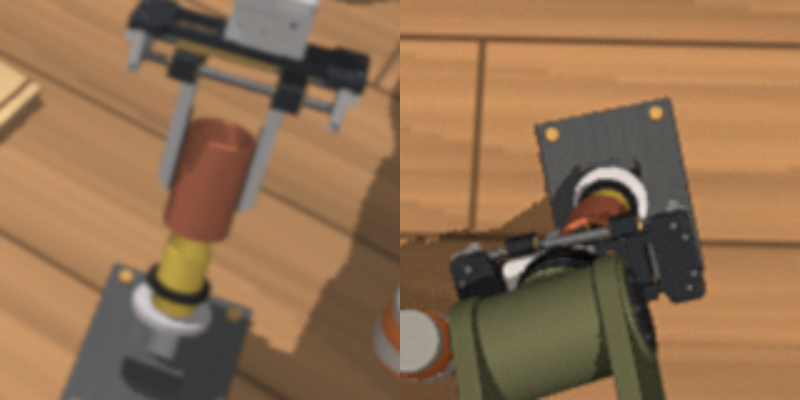

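Emit:
{"fn": "arm_command", "kwargs": {"increments": "0 0 0 0.04 0.0 0 -0.5; 0 0 0 0.06 0.01 -0.08 -0.5; 0 0 0 0.09 0.016 -0.15 -0.5; 0 0 0 0.128 0.022 -0.227 -0.5; 0 0 0 0.128 0.022 -0.227 -0.5"}}

```text
clock: 8.98
position: [0.5992, 0.2182, 0.1519]
orientation: [-2.999, -0.355, -0.663]
ft_force: [-0.1, 0.6, -1.1]
opening: 0.0543
grip_force: 12.0
```

```bash
python3 look.py c
```

```text
pos [0.5992 0.2182 0.1519] toolz [ 0.4102  0.0973 -0.9068] toolY [ 0.233 -0.972  0.001] want [ 0.4112  0.0977 -0.9063] ft [-0.1  0.6 -1.1] 8.975
scene tube n 1119 offs e1,e2 [ 0.0002 -0.0003] tilt [0.008 0.002] off world [ 0.0002 -0.0003  0.    ] s range from TCP [-0.0206  0.0593] std 0.0012
  spigot n 222 (array([0.6326, 0.2264]), np.float64(0.0017))
top tube n 175 offs e1,e2 [-0.0018 -0.0007] tilt [ 0.01  -0.009] off world [-0.0016 -0.0007 -0.0008] s range from TCP [-0.0575  0.1066] std 0.0032
  spigot n 5
```

Emit:
{"fn": "arm_command", "kwargs": {"increments": "0 0 0 -0.01 -0.005 0 -0.5; 0 0 0 0.015 0.003 -0.06 -0.5; 0 0 0 0.04 0.008 -0.113 -0.5; 0 0 0 0.04 0.008 -0.113 -0.5"}}

```text
clock: 9.57
position: [0.6024, 0.2189, 0.143]
orientation: [-2.999, -0.355, -0.664]
ft_force: [1.0, 0.9, -1.0]
opening: 0.0542
grip_force: 12.0
```

Emit:
{"fn": "arm_command", "kwargs": {"increments": "0 0 0 0.025 0.006 -0.057 -0.5; 0 0 0 0.051 0.012 -0.113 -0.5; 0 0 0 0.051 0.012 -0.113 -0.5"}}

```text
clock: 9.95
position: [0.6065, 0.2198, 0.134]
orientation: [-2.999, -0.355, -0.664]
ft_force: [0.9, -0.8, -1.8]
opening: 0.0543
grip_force: 12.0
```

Emit:
{"fn": "arm_command", "kwargs": {"increments": "0 0 0 0.02 0.005 -0.045 -0.5; 0 0 0 0.04 0.01 -0.09 -0.5; 0 0 0 0.06 0.014 -0.13 -0.5; 0 0 0 0.075 0.018 -0.17 -0.5; 0 0 0 0.075 0.018 -0.17 -0.5"}}

```text
clock: 10.58
position: [0.6126, 0.2213, 0.1207]
orientation: [-2.999, -0.355, -0.665]
ft_force: [-0.0, -0.6, -1.5]
opening: 0.0541
grip_force: 12.0
```

Emit:
{"fn": "arm_command", "kwargs": {"increments": "0 0 0 0.015 0.004 -0.035 -0.5; 0 0 0 0.03 0.007 -0.065 -0.5; 0 0 0 0.045 0.011 -0.1 -0.5; 0 0 0 0.06 0.014 -0.13 -0.5; 0 0 0 0.06 0.014 -0.13 -0.5"}}

```text
clock: 11.2
position: [0.6173, 0.2225, 0.1102]
orientation: [-2.999, -0.355, -0.664]
ft_force: [-0.0, 0.3, -0.4]
opening: 0.0542
grip_force: 12.0
```

```bash
python3 look.py d
```

```text
pos [0.6173 0.2225 0.1102] toolz [ 0.4108  0.0976 -0.9065] toolY [ 0.233 -0.972  0.001] want [ 0.4112  0.0977 -0.9063] ft [-0.   0.3 -0.4] 11.2
scene tube n 1120 offs e1,e2 [ 0.0001 -0.0002] tilt [0.004 0.001] off world [ 0.0001 -0.0002  0.    ] s range from TCP [-0.0262  0.059 ] std 0.0012
  spigot n 0 
top tube n 138 offs e1,e2 [-0.0023  0.0005] tilt [ 0.029 -0.069] off world [-0.0021  0.0005 -0.0009] s range from TCP [-0.0185  0.1096] std 0.0023
  spigot n 15
```

View pics/d.png

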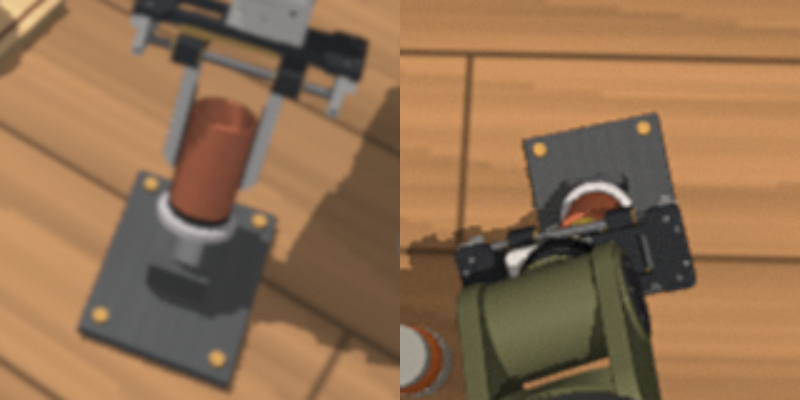

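The tube sits over the spigot with its lower end almost on the flange. I'll press on in small steps and watch the force.

Emit:
{"fn": "arm_command", "kwargs": {"increments": "0 0 0 0.005 0.001 -0.012 -0.5; 0 0 0 0.01 0.003 -0.023 -0.5; 0 0 0 0.015 0.004 -0.034 -0.5; 0 0 0 0.015 0.004 -0.034 -0.5"}}

```text
clock: 11.8
position: [0.6186, 0.2228, 0.1079]
orientation: [-2.999, -0.355, -0.665]
ft_force: [-3.1, -1.5, 1.5]
opening: 0.0541
grip_force: 12.0
```

Emit:
{"fn": "arm_command", "kwargs": {"increments": "0 0 0 0.005 0.001 -0.012 -0.5; 0 0 0 0.005 0.001 -0.012 -0.5"}}

```text
clock: 12.05
position: [0.6191, 0.2229, 0.1077]
orientation: [-2.998, -0.355, -0.666]
ft_force: [-6.6, -2.3, 9.5]
opening: 0.0539
grip_force: 12.0
```

Emit:
{"fn": "arm_command", "kwargs": {"increments": "0 0 0 0.002 0 -0.005 -0.5; 0 0 0 0.002 0 -0.005 -0.5"}}

```text
clock: 12.3
position: [0.6193, 0.223, 0.1076]
orientation: [-2.998, -0.355, -0.667]
ft_force: [-9.1, -3.0, 12.0]
opening: 0.0539
grip_force: 12.0
```

```bash
python3 look.py e; python3 - <<'E'
from sp import *
# compare tube top along the axis, and flange top plane, in scene camera
im=np.load("scenee.npz"); H=hsv(im["im"]); P=im["P"]; r=np.array([.633,.226,.075])
d=P-r; s=d@A; rr=np.linalg.norm(d-s[...,None]*A,axis=-1)
clay=((H[...,0]<9)|(H[...,0]>172))&(H[...,1]>110)&(rr<.035)
print("clay s",np.nanpercentile(s[clay],[0.5,2,98,99.5]).round(4))
bl=(rr<.030)&(rr>.022)&(s>-.005)&(s<.035)&(H[...,2]<50); print("black",bl.sum(),np.percentile(s[bl],[5,50,95]).round(4) if bl.sum() else "")
fl=(rr>.027)&(rr<.034)&(abs(s)<.012)&(H[...,1]<60)&(H[...,2]>120); print("flange",fl.sum(),np.percentile(s[fl],[10,50,90]).round(4))
v,u=np.argwhere(clay).mean(0).astype(int); cv2.imwrite("pics/e2.png",cv2.resize(im["im"][v-30:v+50,u-40:u+40],(600,600),interpolation=cv2.INTER_CUBIC)[...,::-1])
E
```

```text
pos [0.6193 0.223  0.1076] toolz [ 0.4123  0.098  -0.9058] toolY [ 0.233 -0.972  0.001] want [ 0.4112  0.0977 -0.9063] ft [-9.1 -3.  12. ] 12.3
scene tube n 1124 offs e1,e2 [-0.0002 -0.0004] tilt [0.016 0.001] off world [-0.0002 -0.0004 -0.0001] s range from TCP [-0.0257  0.0601] std 0.0012
  spigot n 0 
top tube n 130 offs e1,e2 [-0.0026  0.0002] tilt [ 0.019 -0.032] off world [-0.0024  0.0002 -0.0011] s range from TCP [-0.0151  0.0642] std 0.0021
  spigot n 14 
clay s [0.0093 0.011  0.0948 0.0955]
black 6 [0.0051 0.0056 0.0069]
flange 130 [-0.0046  0.0008  0.0026]
```

View pics/e2.png

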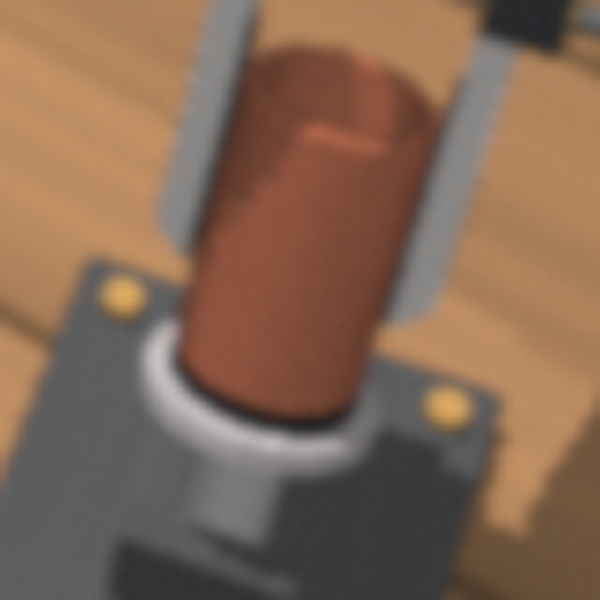

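The evidence agrees that the ring is home. The axial force was about 4 N while it slid, then rose to about 16 N with no further travel. The tube's lower end is at about 8 mm, and the picture shows the black ring squeezed between the flange and the tube. Next I'll relax the press slightly and release.

Emit:
{"fn": "arm_command", "kwargs": {"increments": "0 0 0 -0.005 -0.001 0.01 -0.5; 0 0 0 -0.005 -0.001 0.01 -0.5; 0 0 0 -0.005 -0.001 0.01 0.2; 0 0 0 -0.005 -0.001 0.01 0.6; 0 0 0 -0.005 -0.001 0.01 1"}}

```text
clock: 13.02
position: [0.6187, 0.2228, 0.1071]
orientation: [-2.999, -0.355, -0.664]
ft_force: [0.4, -0.2, 0.8]
opening: 0.0732
grip_force: 0.0
```

Emit:
{"fn": "arm_command", "kwargs": {"increments": "0 0 0 -0.005 -0.001 0.01 1; 0 0 0 -0.005 -0.001 0.01 1; 0 0 0 -0.005 -0.001 0.01 1"}}

```text
clock: 13.4
position: [0.6183, 0.2227, 0.1081]
orientation: [-2.998, -0.355, -0.665]
ft_force: [0.1, -0.5, -0.3]
opening: 0.0937
grip_force: 0.0
```

Now retract along the axis in two calls, then check the tube.

Emit:
{"fn": "arm_command", "kwargs": {"increments": "0 0 0 -0.1 -0.024 0.22 1; 0 0 0 -0.2 -0.048 0.44 1; 0 0 0 -0.3 -0.072 0.66 1; 0 0 0 -0.41 -0.097 0.9 1; 0 0 0 -0.41 -0.097 0.9 1"}}

```text
clock: 14.02
position: [0.5859, 0.2151, 0.1816]
orientation: [-2.997, -0.355, -0.669]
ft_force: [0.1, 0.1, -0.3]
opening: 0.0939
grip_force: 0.0
```

Emit:
{"fn": "arm_command", "kwargs": {"increments": "0 0 0 -0.2 -0.048 0.44 1; 0 0 0 -0.41 -0.097 0.9 1; 0 0 0 -0.41 -0.097 0.9 1"}}

```text
clock: 14.4
position: [0.5532, 0.2074, 0.2542]
orientation: [-2.996, -0.355, -0.671]
ft_force: [1.0, 0.0, -0.1]
opening: 0.0938
grip_force: 0.0
```

Emit:
{"fn": "arm_command", "kwargs": {"increments": "0 0 0 -0.5 -0.3 0.2 1; 0 0 0 -1 -0.6 0.3 1; 0 0 0 -1 -0.6 0.3 1; 0 0 0 -1 -0.6 0.3 1"}}

```text
clock: 14.9
position: [0.4732, 0.1593, 0.2752]
orientation: [-2.999, -0.355, -0.664]
ft_force: [0.3, 0.4, 0.7]
opening: 0.094
grip_force: 0.0
```

```bash
python3 - <<'E'
from sp import *
im,P=cloud("scene"); H=hsv(im); r=np.array([.633,.226,.075])
d=P-r; s=d@A; rr=np.linalg.norm(d-s[...,None]*A,axis=-1)
clay=((H[...,0]<9)|(H[...,0]>172))&(H[...,1]>110)&(rr<.035)&(s>-.01)
print("clay s",np.nanpercentile(s[clay],[0.5,2,98,99.5]).round(4))
t,_=cloud("top")
v,u=np.argwhere(clay).mean(0).astype(int)
a=cv2.resize(im[v-35:v+45,u-40:u+40],(400,400),interpolation=cv2.INTER_CUBIC)
cv2.imwrite("pics/f.png",np.hstack([a,cv2.resize(im,(400,400)) if 0 else cv2.resize(t,(400,400))])[...,::-1])
print(readout.sense()["position"])
E
```

```text
clay s [0.0097 0.0116 0.0948 0.0958]
[0.47325747 0.1594682  0.274992  ]
```

View pics/f.png

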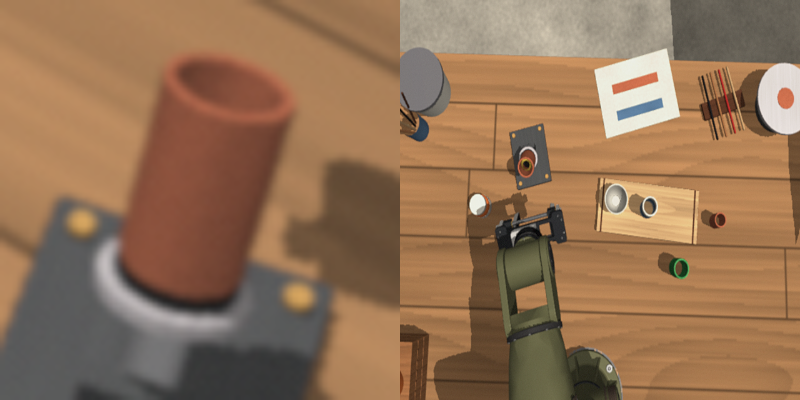

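The tube rests on the ring at the flange (left half, centre about (200,190)), at the same height as when it was pressed. The jar, bowl and painted tube have not moved.

```bash
python3 -c "
from rig import arm; print(arm.close_job())"
```

```text
the job is handed in; nothing more can be done
None
```

The bare tube is on the spigot with the stop ring pressed home on the flange, by the force readings and camera; the gripper has let go and moved clear, the other ware and the jar are untouched, and the job was handed in at about 15 s.

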